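# Tip the boot carton flat and fold the hold-down over it

### The arm

A 6-joint arm with a two-finger parallel gripper is mounted at the origin on the work surface. World frame = base frame: x ahead of the robot, y to its left, z up, the work surface at z = 0. Lengths are in mm, angles in rad, forces in N, time in s.
With the tool pointing down it reaches from about 325 to 925 mm from the base axis. Payload 3.1 kg.
Tool frame: the origin (TCP) lies at the very end of the fingers, on their centre line; the grasp point (between the pads) lies 19 mm behind it; z points along the fingers, y is the direction in which the jaws open and shut (so a half turn about z gives the same grasp; the last joint's range is limited). The gripper opens to 85 mm and grips with 20 to 120 N. Pads are 22 mm wide; open, the fingers measure 114 mm over their backs; the gripper's body (76 mm by 85 mm) begins 54 mm behind the grasp point. The pads swing forward as they close: fully open they stand 13 mm farther back than shut.
Start: joints at [-1.394, 0.217, 1.613, -0, 1.311, -0.112], TCP at [178.022, -599.122, 203.2] pointing down, gripper open.
Joint ranges: [-2.75, 2.75], [-0.78, 2.1], [0.31, 2.55], [-1.13, 4.27], [0.13, 2.63], [-2.58, 2.58]. Speed limits (rad/s): [2.79, 2.79, 3.14, 3.14, 3.14, 3.14].

### API

Orientations are given as a unit quaternion [w, x, y, z].
In Python, from rig import bot, claw, ik, eyes, workorder, sensors gives the robot as it stands. The module is installed in compiled form; this text tells all that it offers. Calls block until the motion is done:
- bot.movep(position, orientation): joint-space move of the TCP to a pose.
- bot.move_l(position, frame=None, feed=150): straight line of the TCP; frame=None keeps the orientation; feed is the mean speed in mm/s.
- bot.movej(angles): joint-space move.
- claw.gripper_to(opening): finger opening in mm; the grip force is fixed at half the most; returns when the fingers have stopped.
- bot.dwell(seconds).
- ik(position, orientation): joint angles nearest the present ones, or None.
- eyes.read_camera(name): name is "scene" or "top" or "wrist"; returns a dict with "frame" (480x640x3 uint8, red, green, blue), "mtx" (3x3 intrinsics, pixels), "xyz" and "orientation" of the camera in the world; the wrist camera has in their place "mount" (4x4, takes a point from camera to tool coordinates, whose origin is the TCP and whose axes are the flange's). Camera axes: x right, y up, looking along -z (the intrinsics and any distortion apply to the point x, -y, -z); pixel columns grow to the right and rows downward; lengths in mm; the calibration is good to about 2 mm. A picture is of the moment at which its call begins: read the wrist's pose just before it. There is no depth.
A pose or a line that the arm cannot do raises bot.MotionError and nothing moves.
- workorder.job_done(): hands the job in, once; it reports no verdict.
Readings, each from a call of its own:
- sensors.current_t(): time.
- sensors.current_joint_pos(): joint angles.
- sensors.current_dq(): joint speeds.
- sensors.current_joint_torque(): joint torques, N m.
- sensors.current_tool_pos(): TCP position.
- sensors.current_eef_rot(): TCP orientation.
- sensors.current_contact_force(): force on the tool from outside, world axes, zero at the start.
- sensors.current_ft_torque(): the same for the moment, N m.
- sensors.current_grip_width(): finger opening in mm.
Only numpy, scipy, OpenCV 4.12 (cv2) and the standard library are available. Lean on these libraries where they do the work, as an engineer would, in place of code of your own. Each camera call takes 0.05 s, during which the arm holds its last target.

### The job

The carton stands on one long narrow side in the gluing fixture's shallow tray, its lid facing the robot. Without picking anything up, first push it gently near its top with the fingertips so that it tips over away from the robot and lies flat in the tray with its lid up, then push the open hold-down frame over and press it fully down above the carton. Leave everything else on the bench where it is.

Things in the scene. Friction and masses are not known exactly. Their poses are not given: they have to be found in the camera images.
- fixture: Fixed gluing fixture: aluminium tray 250 x 240 mm (its x, y), floor 6 mm thick, rim 5 mm thick and 18 mm high from the bench (inside 240 x 230). Origin under the tray's centre at bench height; x points from the end nearest the robot, where the carton stands, to the far end; z up. On its +y side two posts 96 mm high (x = -42 and 102, y = 131 mm) carry the frame's hinge.
- carton: Loose closed shoe carton, about 0.3 kg, dark red lid, cream base. As it stands: 70 mm along its x, 190 along y, 120 high (z). Origin: centre of the underside it stands on; x points away from the robot, the lid is the broad 190 x 120 face at x = -35 mm, towards the robot. Pushed near its top it tips about its lower far edge and falls by itself beyond about 30 degrees.
- carton_center (a point): Centre of the carton: 60 mm above its underside as it stands (66 mm above the bench). Lying flat with its lid up the carton is 70 mm high, its x points down, and this point is 41 mm above the bench.
- hinge (a point): Middle of the hold-down frame's hinge axis, 84 mm above the bench, at fixture x = 30 mm, y = 131 mm; the axis runs along the fixture's x. Fixed.
- frame (a joint): Angle of the hold-down frame: 0 = fully down on its stop, level over the lying carton, about 4 mm clear; pi/2 = upright; at the start it leans back outwards, 1.75 to 2.1 (limit 2.2). A stiff friction hinge keeps it wherever it is left; 1 to 6 N at its end bar moves it.
- bar (a point): Centre of the frame's end bar, 117 mm from the hinge axis. The frame is a ladder of 8 mm thick dark steel flats: two arms 14 mm wide, 50 mm either side of the middle along fixture x, and an end bar 120 mm long along fixture x and 30 mm wide, ending 132 mm from the hinge. Fully down it reaches from the hinge towards the fixture's -y.
- jar: Bystander: small jar with a black cap, 56 mm wide, 75 mm tall, standing beside the tray on its -y side; origin under its centre.
- tape: Bystander: roll of tape 84 mm across, 24 mm high, lying beyond the tray's far end; origin under its centre.
- brush: Bystander: glue brush about 170 mm long, lying below the open frame at the tray's +y side; origin under its middle.
- heel: Bystander: black rubber heel block about 80 x 50 x 35 mm, beside the tray on its -y side; origin under its middle.
- tin: Bystander: plain metal can 76 mm wide, 100 mm tall, on the left of the bench; origin under its centre.
- last: Bystander: green plastic shoe last about 200 x 72 x 75 mm, on the left of the bench; origin under its middle.
- hammer: Bystander: hammer about 240 mm long, lying on the right of the bench; origin at its underside.

How it is judged:
By the outcome, as a careful person would: the job done as asked, in the order asked, and still so for the second after the job is handed in, with the robot touching nothing.
It also fails if it takes over 48 s, if anything falls off the work surface, if the arm or the gripper's body presses on something with over 40 N, if the wrist force passes 120 N, or if a joint passes its speed limit or range.

## Working session

There is one attempt and no reset: what is moved stays moved. The work goes in short steps, each a Python script; the robot and the scene stay as the last script left them, time stands still between calls to the robot, and variables do not carry over. Pictures are saved under pics/ and viewed, and the job is handed in when it is done.

```bash
mkdir -p pics; ls; cat > h.py <<'E'
import numpy as np, cv2
from rig import bot, claw, ik, eyes, workorder, sensors
from scipy.spatial.transform import Rotation as R
def snap(cam,name):
    d=eyes.read_camera(cam); cv2.imwrite(f'pics/{name}.png',d['frame'][:,:,::-1]); 
    np.savez(f'pics/{name}.npz',**{k:np.array(v) for k,v in d.items()}); return d
def rot(q): return R.from_quat([q[1],q[2],q[3],q[0]]).as_matrix()
def onz(d,uv,z):
    C=np.array(d['xyz'],float).ravel(); M=rot(d['orientation'])
    K=np.array(d['mtx']); r=np.linalg.inv(K)@[uv[0],uv[1],1]
    v=M@np.array([r[0],-r[1],-r[2]]); return C+v*(z-C[2])/v[2]
def proj(d,P):
    C=np.array(d['xyz'],float).ravel(); M=rot(d['orientation']); p=M.T@(np.array(P,float)-C)
    q=np.array(d['mtx'])@np.array([p[0],-p[1],-p[2]]); return q[:2]/q[2]
E
python3 - <<'E'
from h import *
for c in ('scene','top'):
    d=snap(c,c+'0'); print({k:v for k,v in d.items() if k!='frame'})
print(sensors.current_t(), sensors.current_eef_rot(), sensors.current_grip_width())
E
```

```text
pics
{'mtx': array([[608.64235941,   0.        , 327.65721817],
       [  0.        , 608.64235941, 235.97712919],
       [  0.        ,   0.        ,   1.        ]]), 'xyz': array([1142.59220132,  795.36843526, 1342.78469033]), 'orientation': array([0.27887451, 0.11058007, 0.32332064, 0.89747692])}
{'mtx': array([[609.16674649,   0.        , 315.62507353],
       [  0.        , 609.16674649, 239.87993496],
       [  0.        ,   0.        ,   1.        ]]), 'xyz': array([ 318.18140857,  -77.92703099, 1758.6103248 ]), 'orientation': array([-0.70116886, -0.04049317,  0.04028662,  0.71070354])}
0.1 [-1.09082132e-03  9.89592142e-01  1.43896497e-01 -3.35852102e-05] 85.69071536641556
```

View pics/scene0.png

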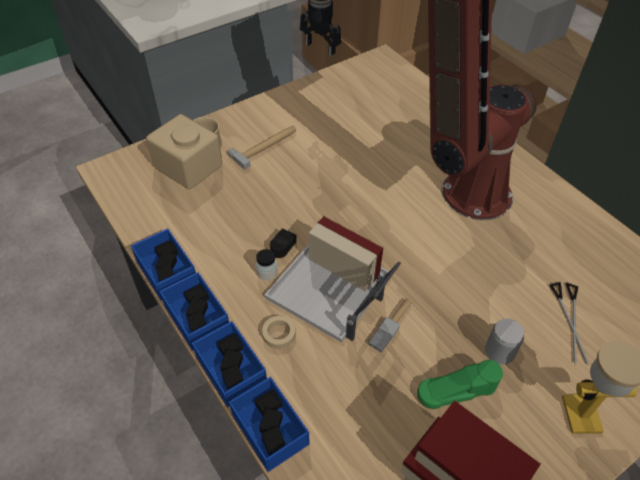

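View pics/top0.png

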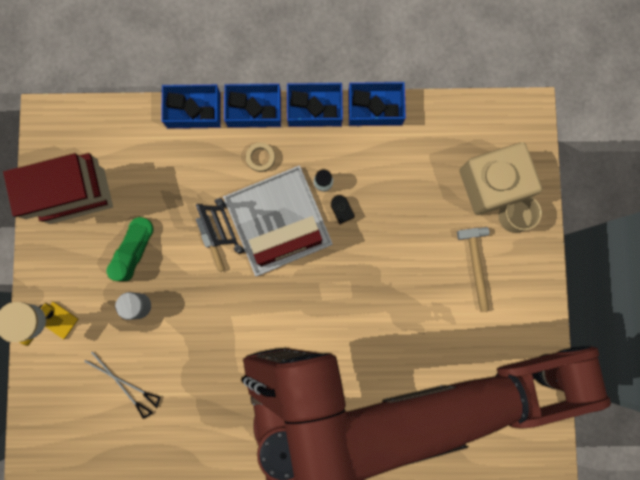

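The scene and top views show the tray near top pixel (277,220), with the carton standing at its near end (285,243). The open frame is at (220,225), with the brush below it. I'll enlarge both.

```bash
python3 - <<'E'
import cv2
a=cv2.imread('pics/top0.png')[150:290,180:370]; cv2.imwrite('pics/top0c.png',cv2.resize(a,None,fx=4.2,fy=4.2,interpolation=cv2.INTER_CUBIC))
a=cv2.imread('pics/scene0.png')[205:365,245:425]; cv2.imwrite('pics/scene0c.png',cv2.resize(a,None,fx=3.7,fy=3.7,interpolation=cv2.INTER_CUBIC))
E
```

```text
(no output)
```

View pics/top0c.png

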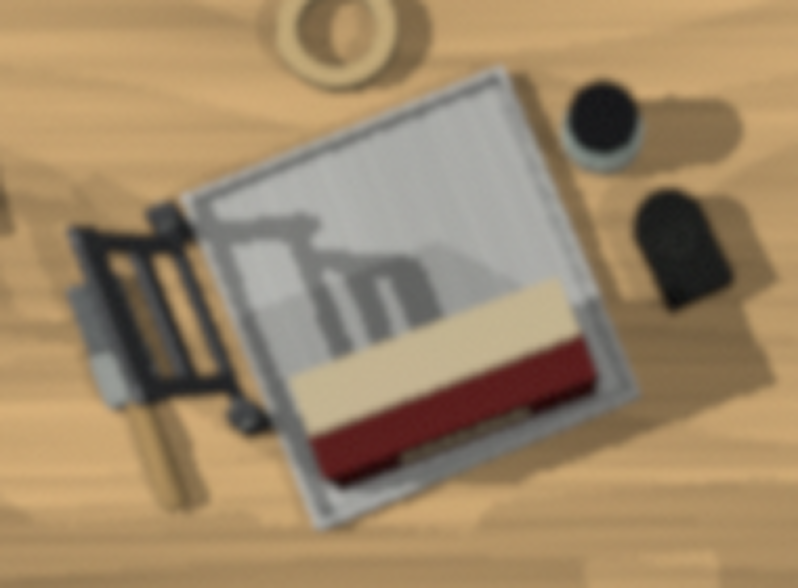

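View pics/scene0c.png

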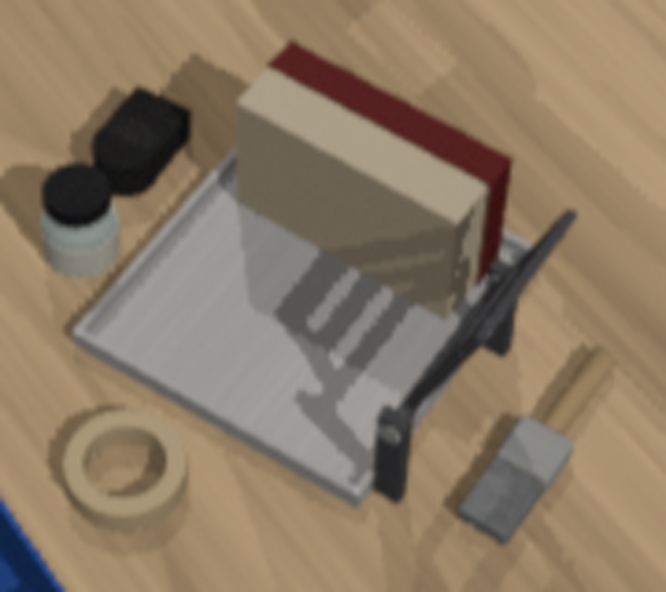

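```bash
cat > fit.py <<'E'
from h import *
from scipy.optimize import least_squares
def load(n):
    z=np.load(f'pics/{n}.npz'); return {k:z[k] for k in z.files}
def T(p,q): # pose x,y,yaw of local pts
    c,s=np.cos(p[2]),np.sin(p[2]); q=np.array(q,float); return np.array([p[0]+c*q[0]-s*q[1],p[1]+s*q[0]+c*q[1],q[2]])
def fit(obs,x0):
    f=lambda p:np.concatenate([proj(d,T(p,q))-np.array(uv) for d,q,uv in obs])
    r=least_squares(f,x0); return r.x,f(r.x).reshape(-1,2)
E
cat > a.py <<'E'
from fit import *
t,s=load('top0'),load('scene0')
tc=lambda u,v:(180+(u+.5)/4.2-.5,150+(v+.5)/4.2-.5); sc=lambda u,v:(245+(u+.5)/3.7-.5,205+(v+.5)/3.7-.5)
o=[(t,(125,120,18),tc(183,198)),(t,(125,-120,18),tc(505,70)),(t,(-125,-120,18),tc(637,392)),(t,(-125,120,18),tc(318,528)),
(s,(125,-120,18),sc(72,330)),(s,(125,120,18),sc(362,500))]
F,r=fit(o,[500,0,0.3]);print(F,r.round(1))
o=[(t,(35,95,126),tc(289,378)),(t,(35,-95,126),tc(562,280)),(s,(35,-95,126),sc(238,100)),(s,(35,95,126),sc(458,218)),(s,(-35,-95,126),sc(292,42)),(s,(-35,95,126),sc(510,158))]
C,r=fit(o,[450,0,0.3]);print(C,r.round(1))
c,s_=np.cos(F[2]),np.sin(F[2]);d=C[:2]-F[:2];print('carton in fixture',c*d[0]+s_*d[1],-s_*d[0]+c*d[1],C[2]-F[2])
# frame angle: bar end corners
def tip(th,x,rad=132): return (x,131-rad*np.cos(th),84+rad*np.sin(th))
for th in np.arange(1.7,2.25,.05):
    print(round(th,2),[ ((proj(t,T(F,tip(th,x)))-(180,150))*4.2).round() for x in(-30,90)],[((proj(s,T(F,tip(th,x)))-(245,205))*3.7).round() for x in(-30,90)])
E
python3 a.py
```

```text
[5.77739282e+02 3.22875673e+01 3.83291892e-01] [[-0.9 -0.4]
 [-1.2 -1.3]
 [ 0.7  0.6]
 [-0.7  0.5]
 [ 0.3 -0.2]
 [-0.9 -1.7]]
[5.08072845e+02 4.71729341e+00 3.43728161e-01] [[-1.3 -0.1]
 [-0.3 -1.1]
 [-1.  -1.3]
 [ 0.2  0.8]
 [-0.1 -1.6]
 [ 0.9 -0.5]]
carton in fixture -74.9219486435607 0.48380639398752834 -0.03956373171307115
1.7 [array([179., 384.]), array([107., 204.])] [array([535., 179.]), array([438., 307.])]
1.75 [array([170., 388.]), array([ 97., 209.])] [array([544., 185.]), array([447., 313.])]
1.8 [array([160., 393.]), array([ 88., 213.])] [array([552., 190.]), array([456., 319.])]
1.85 [array([151., 397.]), array([ 79., 218.])] [array([561., 196.]), array([465., 326.])]
1.9 [array([142., 401.]), array([ 70., 222.])] [array([569., 203.]), array([474., 332.])]
1.95 [array([133., 406.]), array([ 61., 227.])] [array([577., 209.]), array([482., 339.])]
2.0 [array([124., 410.]), array([ 53., 231.])] [array([585., 216.]), array([491., 346.])]
2.05 [array([116., 414.]), array([ 45., 236.])] [array([593., 223.]), array([499., 353.])]
2.1 [array([108., 418.]), array([ 37., 240.])] [array([600., 230.]), array([506., 361.])]
2.15 [array([101., 422.]), array([ 30., 244.])] [array([607., 237.]), array([514., 368.])]
2.2 [array([ 94., 426.]), array([ 23., 249.])] [array([614., 244.]), array([521., 376.])]
```

```bash
cat > b.py <<'E'
from fit import *
C=np.array([508.1,4.7,.36]); phi=.36
q=[0,np.cos(phi/2),np.sin(phi/2),0]
P=lambda x,z:T(C,(x,0,z))
claw.gripper_to(0)
print('ik',ik(P(-85,220),q))
bot.movep(P(-85,240),q)
bot.move_l(P(-85,115),feed=150)
print(sensors.current_t(),sensors.current_tool_pos(),sensors.current_contact_force(),sensors.current_grip_width())
u=np.array([np.cos(phi),np.sin(phi)])
x=-60;bot.move_l(P(x,115),feed=80);c0=None
while x<25:
    x+=4;bot.move_l(P(x,115),feed=40)
    f=np.array(sensors.current_contact_force()); a=float(-f[:2]@u); print(x,f.round(1),round(a,2))
    if c0 is None and a>.5:c0=x
    if c0 is not None and (a>12 or x-c0>=56):break
bot.dwell(.3); print(sensors.current_contact_force(),sensors.current_t())
snap('scene','scene1');
import cv2
a=cv2.imread('pics/scene1.png')[165:365,225:445]; cv2.imwrite('pics/scene1c.png',cv2.resize(a,None,fx=3,fy=3,interpolation=cv2.INTER_CUBIC))
E
python3 b.py
```

```text
ik [-2.22626880e-01 -2.36812606e-01  2.03135708e+00 -4.44089210e-16
  1.34704818e+00  9.88169446e-01]
4.0917 [429.44166946 -25.53032986 115.86465577] [ 0.52874414 -0.85930333  0.6919166 ] -0.21888144418421204
-56 [-0.1  0.  -0.2] 0.12
-52 [-0.1  0.4 -0.5] -0.08
-48 [ 0.   0.3 -0.5] -0.13
-44 [-0.1 -0.3 -0.4] 0.17
-40 [-1.   0.9 -0.8] 0.59
-36 [ 0.4  0.5 -0. ] -0.58
-32 [-0.2  0.7  0. ] -0.09
-28 [-0.2  0.  -0.5] 0.15
-24 [-0.1 -0.5 -1.2] 0.29
-20 [ 0.6 -0.5 -0.4] -0.37
-16 [-0.3  0.1 -0.3] 0.21
-12 [-0.3  0.  -0.2] 0.28
-8 [-0.2 -0.9 -0.1] 0.55
-4 [ 0.1  0.4 -0.4] -0.22
0 [0.1 0.1 0.6] -0.13
4 [-0.6 -0.1 -0. ] 0.57
8 [-0.7  0.4 -0.3] 0.52
12 [-0.9 -0.4  0.4] 1.04
16 [-0.4 -0.2  0. ] 0.44
[-0.86188422 -0.02129022  0.4977191 ] 9.6
```

View pics/scene1c.png

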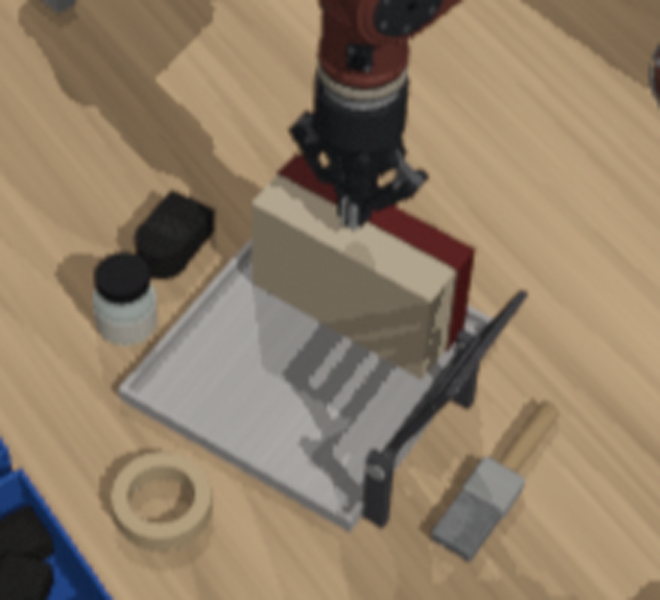

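The carton hasn't moved, although the fingertip appears over its top at crop pixel (350,222). I'll check the reported TCP against that pixel.

```bash
python3 - <<'E'
from fit import *
p=sensors.current_tool_pos();print(p,sensors.current_grip_width(),sensors.current_eef_rot(),sensors.current_joint_pos(),sensors.current_contact_force())
s=load('scene1');print((proj(s,p)-(225,165))*3)
d=snap('top','top1');print((proj(d,p)-(180,150))*4.2)
a=cv2.imread('pics/top1.png')[150:290,180:370]; cv2.imwrite('pics/top1c.png',cv2.resize(a,None,fx=4.2,fy=4.2,interpolation=cv2.INTER_CUBIC))
print(onz(s,(225+350/3,165+222/3),126))
snap('wrist','w1')
E
```

```text
[522.99398937  10.32073244 114.98492786] -0.16335469753104823 [ 7.77103062e-06  9.83847873e-01  1.79006596e-01 -2.77546339e-05] [-1.14470083e-01  9.64633948e-02  1.92714183e+00 -3.44540270e-05
  1.11803604e+00  1.09638802e+00] [ 0.17985519  1.07146423 -0.04222345]
[350.27877054 240.17707916]
[431.75599283 354.61038962]
[516.89476526   0.75896981 126.        ]
```

View pics/top1c.png

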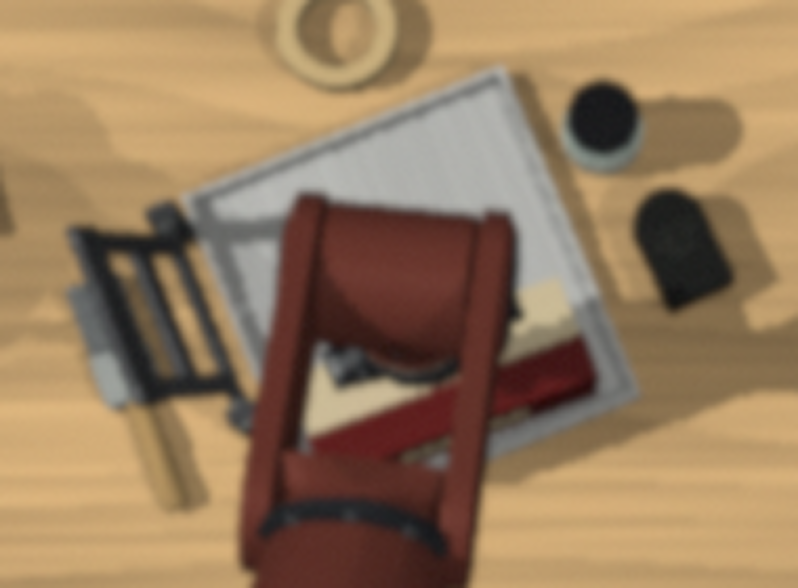

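View pics/w1.png

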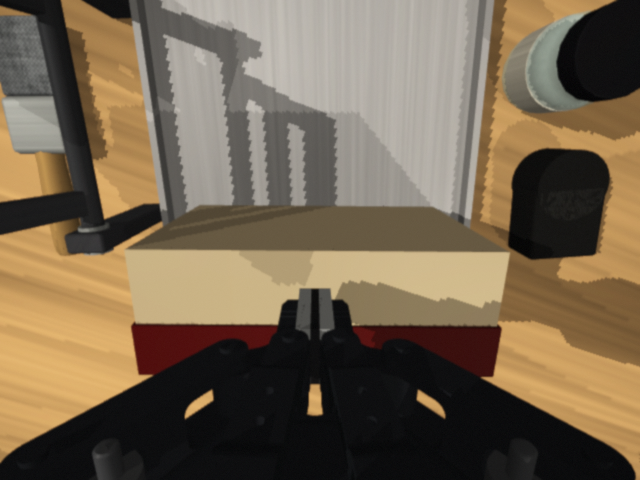

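```bash
python3 - <<'E'
from fit import *
s=load('scene1');p=np.array([522.99,10.32,115])
for z in(105,115,125,130,135,140): print(z,(proj(s,(p[0],p[1],z))-(305,205))*9)
a=cv2.imread('pics/scene1.png')[205:265,305:385]; cv2.imwrite('pics/scene1d.png',cv2.resize(a,None,fx=9,fy=9,interpolation=cv2.INTER_CUBIC))
E
```

```text
105 [329.61105509 382.20694502]
115 [330.84790335 360.49071695]
125 [332.09678757 338.56316496]
130 [332.7257982 327.5191762]
135 [333.3578843  316.42118933]
140 [333.99306846 305.26880736]
```

View pics/scene1d.png

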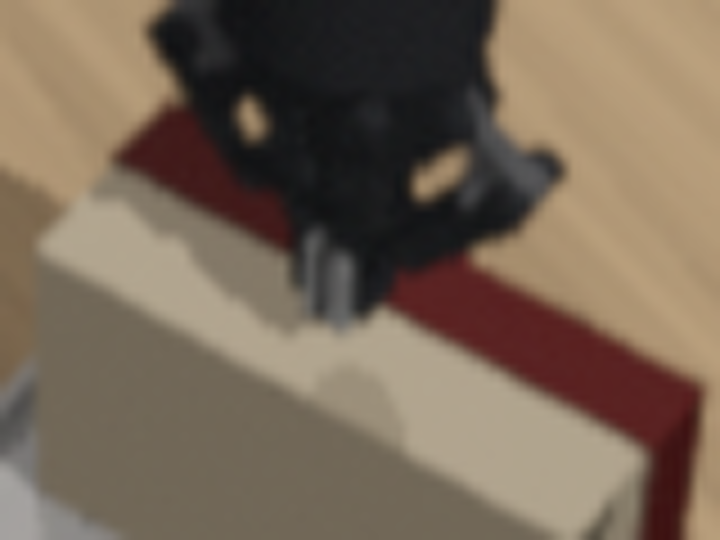

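The fingertip pixel (338,328) in this 9x crop fits a real tip height of about 130 mm, 15 mm above the reported TCP z. The tip therefore passed over the carton without touching it. I'll back off, work 20 mm lower and check.

```bash
cat > c.py <<'E'
from fit import *
C=np.array([508.1,4.7,.36]); phi=.36
P=lambda x,z:T(C,(x,0,z)); u=np.array([np.cos(phi),np.sin(phi)])
bot.move_l(P(18,150),feed=150);bot.move_l(P(-80,150),feed=200);bot.move_l(P(-80,94),feed=150)
bot.dwell(.2);b=np.array(sensors.current_contact_force());print(b)
x=-60;bot.move_l(P(x,94),feed=80)
while x<-20:
    x+=4;bot.move_l(P(x,94),feed=50)
    f=np.mean([sensors.current_contact_force() for _ in range(3)],0); print(x,f.round(1),round(float(-f[:2]@u),2))
print(sensors.current_t())
s=snap('scene','scene2')
a=s['frame'][165:365,225:445,::-1]; cv2.imwrite('pics/scene2c.png',cv2.resize(a,None,fx=3,fy=3,interpolation=cv2.INTER_CUBIC))
E
python3 c.py
```

```text
[ 0.37375026 -0.90634185  0.91827988]
-56 [-0.4  0.5  0.9] 0.21
-52 [-0.5  0.4  0.6] 0.33
-48 [-1.4  0.1  0.6] 1.29
-44 [-1.3 -0.1  0.1] 1.27
-40 [-0.9 -0.2 -0.6] 0.87
-36 [-0.9 -1.  -0.2] 1.22
-32 [-0.8 -0.5 -0.6] 0.88
-28 [-0.5 -0.1 -0.3] 0.49
-24 [-0.4 -0.4  0.1] 0.52
-20 [-0.8  0.2 -0.1] 0.65
14.4
```

View pics/scene2c.png

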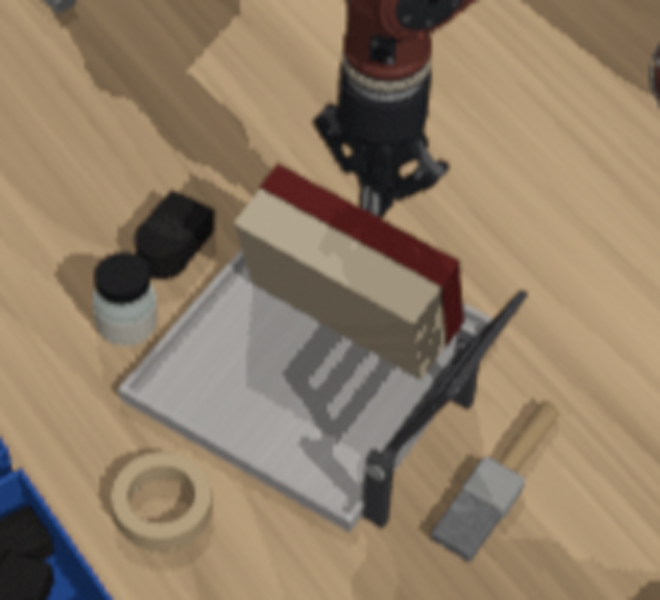

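The carton's top edge (240–440, 215–300) has moved forward and it is tipping about its far lower edge. Contact came at -48 with about 1.3 N, as expected. I'll continue.

```bash
cat > d.py <<'E'
from fit import *
C=np.array([508.1,4.7,.36]); phi=.36
P=lambda x,z:T(C,(x,0,z)); u=np.array([np.cos(phi),np.sin(phi)])
x=-20
while x<8:
    x+=4;bot.move_l(P(x,94),feed=50)
    f=np.mean([sensors.current_contact_force() for _ in range(3)],0); print(x,f.round(1),round(float(-f[:2]@u),2))
bot.dwell(.5)
print(sensors.current_t())
s=snap('scene','scene3')
a=s['frame'][165:365,225:445,::-1]; cv2.imwrite('pics/scene3c.png',cv2.resize(a,None,fx=3,fy=3,interpolation=cv2.INTER_CUBIC))
E
python3 d.py
```

```text
-16 [-0.5  0.2  0.7] 0.38
-12 [ 0.2 -0.8  0.2] 0.12
-8 [-0.1 -0.4  0.1] 0.23
-4 [-0.1 -0.7 -0.1] 0.35
0 [-0.5 -0.8  0. ] 0.71
4 [ 0.4 -1.2  0.2] 0.01
8 [-1.1 -0.6  0.6] 1.28
16.7
```

View pics/scene3c.png

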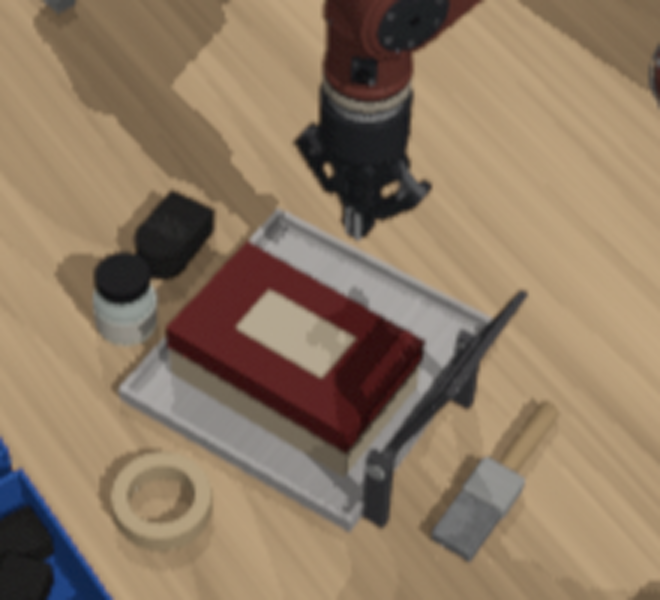

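The carton lies flat in the tray with its lid up, with lid corners near (255,245), (168,330), (348,450) and (422,345). Next is the frame: approach from outside the bar and push to about θ=1.0, then look.

```bash
cat > e.py <<'E'
from fit import *
F=np.array([577.7,32.3,.375]); phi=F[2]+np.pi/2
q=[0,np.cos(phi/2),np.sin(phi/2),0]; DZ=-15; h=11
u=np.array([-np.sin(F[2]),np.cos(F[2])])
def W(y,z): return T(F,(30,y,z+DZ))
def tip(th,rho=112):
    r=132 if th>np.pi/2 else rho
    return 131-r*np.cos(th)+4*np.sin(th)+h, 84+rho*np.sin(th)+4*np.cos(th)
def rep(l):
    f=np.mean([sensors.current_contact_force() for _ in range(3)],0); print(l,f.round(1),'push',round(float(f[:2]@u),2)); return f
E
cat > e1.py <<'E'
from e import *
print(eyes.read_camera('wrist')['mount'][:3,3])
p=np.array(sensors.current_tool_pos());p[2]=300;bot.move_l(p,feed=250)
y0,z0=tip(1.9)
print(ik(W(y0+30,z0+90),q))
bot.movep(W(y0+30,z0+90),q); bot.move_l(W(y0+30,z0),feed=150); bot.dwell(.1);rep('pre')
for th in np.arange(1.9,0.99,-.15):
    bot.move_l(W(*tip(th)),feed=100); rep(round(th,2))
print(sensors.current_t(),sensors.current_tool_pos())
s=snap('scene','scene4')
a=s['frame'][165:365,225:445,::-1]; cv2.imwrite('pics/scene4c.png',cv2.resize(a,None,fx=3,fy=3,interpolation=cv2.INTER_CUBIC))
E
python3 e1.py
```

```text
[ 7.35750558e+01 -1.29317930e-02 -1.71143970e+02]
[ 3.17767976e-01  7.93039442e-02  1.65465870e+00 -4.44089210e-16
  1.40763001e+00 -5.72320240e-02]
pre [ 0.4 -0.3  0.5] push -0.48
1.9 [1.1 1.2 0.9] push 0.7
1.75 [-0.4 -0.1 -0.3] push 0.04
1.6 [0.5 0.2 0. ] push -0.02
1.45 [ 0.  -0.1 -0. ] push -0.1
1.3 [ 0.2  0.6 -0.1] push 0.48
1.15 [-0.2 -0.1  0.6] push -0.07
1.0 [-0.4  0.4 -0.1] push 0.54
22.1083 [574.38803035 121.37150139 164.66521799]
```

View pics/scene4c.png

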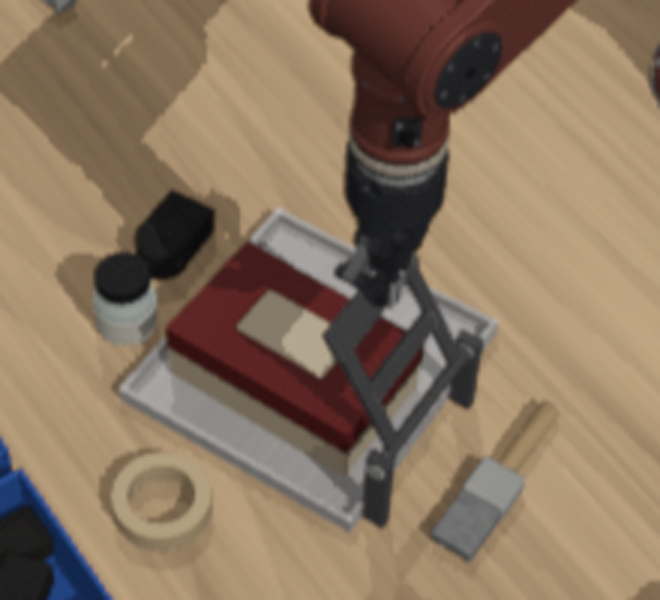

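The frame is leaning over the carton at about 1 rad, with the fingertips on the bar near (385,300). Pushing on down, then pressing under force control.

```bash
cat > e2.py <<'E'
from e import *
for th in np.arange(.85,0.05,-.15):
    bot.move_l(W(*tip(th)),feed=100); rep(round(th,2))
y,z=tip(.1)
bot.move_l(W(y,z),feed=60)
while z>76:
    z-=1.5; bot.move_l(W(y,z),feed=30); f=rep(round(z,1))
    if f[2]>15: break
    if sensors.current_t()>38: break
bot.dwell(.1); print(sensors.current_contact_force(),sensors.current_t(),sensors.current_tool_pos())
s=snap('scene','scene5')
a=s['frame'][165:365,225:445,::-1]; cv2.imwrite('pics/scene5c.png',cv2.resize(a,None,fx=3,fy=3,interpolation=cv2.INTER_CUBIC))
E
python3 e2.py
```

```text
0.85 [-0.6  0.2  0.5] push 0.47
0.7 [0.1 0.7 0.9] push 0.66
0.55 [-0.4  0.5 -0. ] push 0.64
0.4 [ 0.3  0.2 -0.8] push 0.07
0.25 [-0.  -0.4  0.1] push -0.35
0.1 [-0.   0.7  0. ] push 0.62
97.7 [-0.6 -0.1 -0.1] push 0.15
96.2 [-1.2  0.5  0.1] push 0.89
94.7 [-1.4  0.1  0.7] push 0.6
93.2 [ 0.   0.5 -0.2] push 0.41
91.7 [ 0.4 -0.2  0.5] push -0.33
90.2 [ 0.1 -0.2  0.9] push -0.24
88.7 [ 0.4 -0.3 -0.2] push -0.43
87.2 [-0.2  0.3  0.3] push 0.35
85.7 [-0.  -0.2  1.3] push -0.16
84.2 [ 0.1  0.3 -0.3] push 0.27
82.7 [-0.1 -0.2  0.5] push -0.11
81.2 [-0.6 -0.3  0.6] push -0.04
79.7 [0.1 0.2 0.5] push 0.11
78.2 [0.1 0.2 1.2] push 0.14
76.7 [-0.2 -0.1  1.3] push -0.03
75.2 [-0.1 -0.6 -0.1] push -0.47
[-0.2427838   0.63592292 -0.12814531] 28.4083 [594.19031834  72.11392469  60.02927349]
```

View pics/scene5c.png

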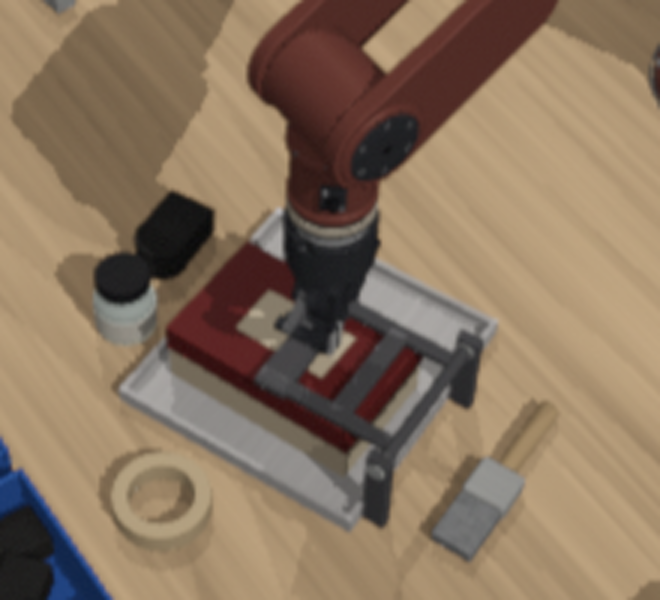

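The fingertips (325,345) slipped beside the end bar into the ladder gap, with no force reading, and the frame is almost level. I'll lift straight up, move over the bar's centre and press.

```bash
cat > e3.py <<'E'
from e import *
y,z=tip(.1)
bot.move_l(W(y,135),feed=150); 
y=131-115
bot.move_l(W(y,135),feed=150)
s=snap('scene','scene6')
a=s['frame'][225:325,265:405,::-1]; cv2.imwrite('pics/scene6c.png',cv2.resize(a,None,fx=5,fy=5,interpolation=cv2.INTER_CUBIC))
print(sensors.current_t())
g={}
for th in (0,.1,.2,.3): print(th,[((proj(s,T(F,(x,131-132*np.cos(th)+4*np.sin(th),84+132*np.sin(th)+4*np.cos(th))))-(265,225))*5).round() for x in(-30,90)])
E
python3 e3.py
```

```text
29.3083
0 [array([351., 168.]), array([220., 324.])]
0.1 [array([353., 153.]), array([221., 310.])]
0.2 [array([358., 140.]), array([225., 297.])]
0.3 [array([365., 128.]), array([231., 285.])]
```

View pics/scene6c.png

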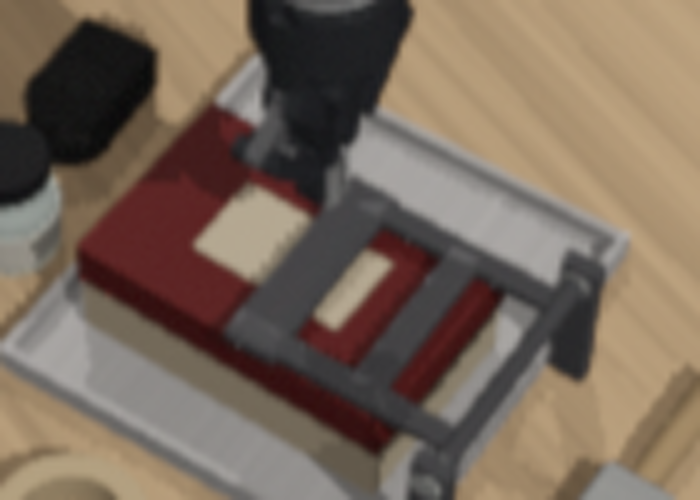

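The frame is nearly level: its bar corners at (230,325) and (350,180) are close to the θ≈0 prediction. Pressing on the bar centre.

```bash
cat > e4.py <<'E'
from e import *
y=131-115; z=102
bot.move_l(W(y,z),feed=120); b=rep('b')
while z>72:
    z-=1.5; bot.move_l(W(y,z),feed=30); f=rep(round(z,1))
    if f[2]>12: break
    if sensors.current_t()>38: break
s=snap('scene','scene7')
bot.move_l(W(y,z+90),feed=200); print(sensors.current_t())
u_=sensors.current_tool_pos(); bot.move_l(T(F,(-200,y,200)),feed=250)
for n in('scene','top'):
    d=snap(n,n+'8')
a=cv2.imread('pics/scene8.png')[165:365,225:445]; cv2.imwrite('pics/scene8c.png',cv2.resize(a,None,fx=3,fy=3,interpolation=cv2.INTER_CUBIC))
a=cv2.imread('pics/top8.png')[150:290,180:370]; cv2.imwrite('pics/top8c.png',cv2.resize(a,None,fx=4.2,fy=4.2,interpolation=cv2.INTER_CUBIC))
a=s['frame'][225:325,265:405,::-1]; cv2.imwrite('pics/scene7c.png',cv2.resize(a,None,fx=5,fy=5,interpolation=cv2.INTER_CUBIC))
print(sensors.current_t())
E
python3 e4.py
```

```text
b [ 0.5  0.2 -0.1] push 0.06
100.5 [-0.4  0.1 -0.4] push 0.18
99.0 [-0.7 -0.6  0.1] push -0.27
97.5 [ 0.  -0.5  0.6] push -0.47
96.0 [0.2 0.2 0.4] push 0.11
94.5 [ 0.8  0.7 -0.4] push 0.33
93.0 [-0.1  0.1  0.2] push 0.16
91.5 [-0.1 -0.1  0.6] push -0.04
90.0 [0.4 0.4 0. ] push 0.26
88.5 [-0.3 -0.1 -0.3] push -0.01
87.0 [-0.4  0.8  0.6] push 0.91
85.5 [-0.6  0.9 -0.2] push 1.07
84.0 [-0.4  0.6 -0.8] push 0.68
82.5 [0.  0.9 0.2] push 0.78
81.0 [-0.1 -0.5  0.2] push -0.47
79.5 [-0.4  0.4 -0.1] push 0.5
78.0 [0.1 0.1 0. ] push 0.09
76.5 [-0.1  0.3  0.4] push 0.29
75.0 [ 0.9 -0.  -0.2] push -0.35
73.5 [-2.9 -0.8  7.2] push 0.32
72.0 [-5.6  0.4 13.1] push 2.45
35.3833
36.575
```

View pics/scene8c.png

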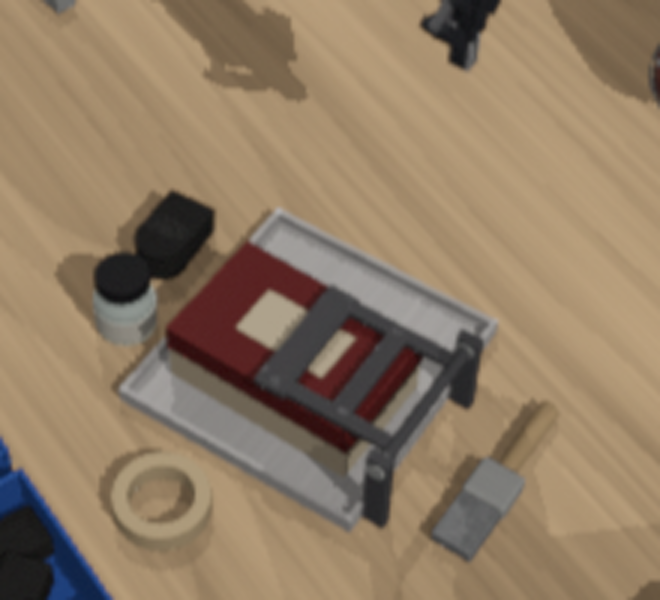

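View pics/scene7c.png

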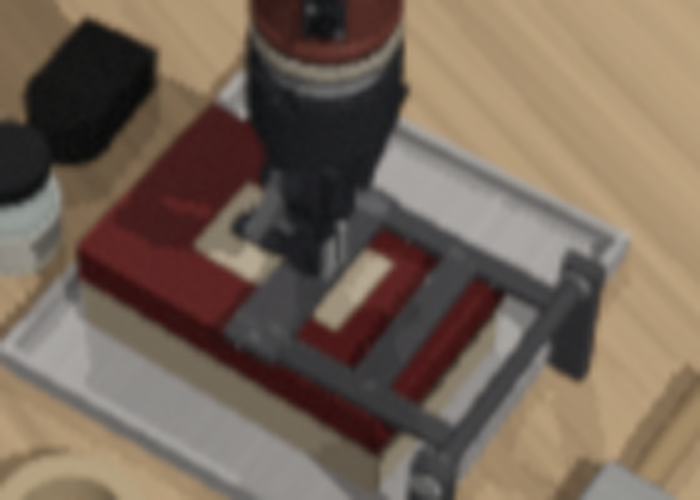

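View pics/top8c.png

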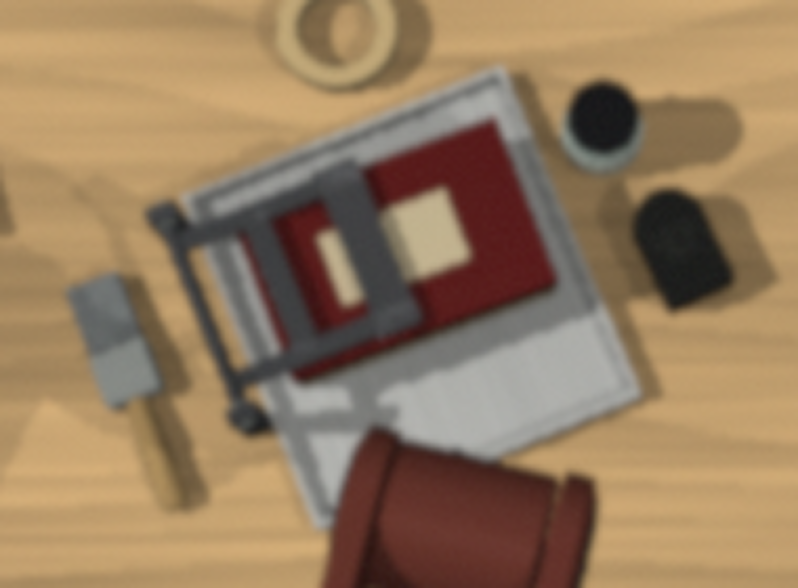

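```bash
python3 - <<'E'
from e import *
s=load('scene7')
for n,z0,o in(('6',135,(325,205)),('7',72,(320,272))):
    print(n,[(z,((proj(s,T(F,(30,16,z)))-(265,225))*5).round()) for z in(60,75,88,100,120,135,150)])
ims={n:(np.load(f'pics/{n}.npz')['frame'][225:325,265:405]).astype(int) for n in('scene6','scene7','scene8')}
# frame motion between 6 and 8, template at far bar corner/arm
t6=cv2.cvtColor(ims['scene6'].astype('uint8'),7)
t8=cv2.cvtColor(ims['scene8'].astype('uint8'),7)
for (x0,y0,x1,y1) in((44,58,66,76),(68,70,85,84)):
    t=np.float32(t8[y0:y1,x0:x1]);t2=np.float32(t6[y0:y1,x0:x1]);print(cv2.phaseCorrelate(t2,t))
a=np.hstack([ims['scene6'],ims['scene8']])[:,:, ::-1]
b=[cv2.resize(ims[n][20:90,30:120,::-1].astype('uint8'),None,fx=4.4,fy=4.4,interpolation=cv2.INTER_CUBIC) for n in('scene6','scene8')]
cv2.imwrite('pics/cmp.png',np.hstack(b))
for th in(0,.03,.06,.1):
  print(th,[((proj(s,T(F,(x,131-r*np.cos(th)+4*np.sin(th),84+r*np.sin(th)+4*np.cos(th))))-(295,245))*4.4+[396,0]).round().tolist() for x,r in((-30,132),(90,132),(-30,102),(90,102),(-27,0),(87,0))])
E
```

```text
6 [(60, array([314., 292.])), (75, array([314., 275.])), (88, array([315., 260.])), (100, array([315., 246.])), (120, array([316., 222.])), (135, array([316., 204.])), (150, array([317., 186.]))]
7 [(60, array([314., 292.])), (75, array([314., 275.])), (88, array([315., 260.])), (100, array([315., 246.])), (120, array([316., 222.])), (135, array([316., 204.])), (150, array([317., 186.]))]
((-0.028401862115430276, -0.016839610712958475), 0.9986708278733271)
((0.026171444781219577, 0.5843465924133842), 0.8682585934797923)
0 [[573.0, 60.0], [458.0, 197.0], [615.0, 83.0], [501.0, 222.0], [762.0, 166.0], [657.0, 305.0]]
0.03 [[573.0, 56.0], [458.0, 194.0], [616.0, 79.0], [501.0, 219.0], [762.0, 166.0], [657.0, 305.0]]
0.06 [[574.0, 52.0], [458.0, 190.0], [617.0, 77.0], [502.0, 216.0], [762.0, 166.0], [657.0, 305.0]]
0.1 [[575.0, 47.0], [459.0, 185.0], [617.0, 73.0], [503.0, 213.0], [763.0, 166.0], [658.0, 305.0]]
```

View pics/cmp.png

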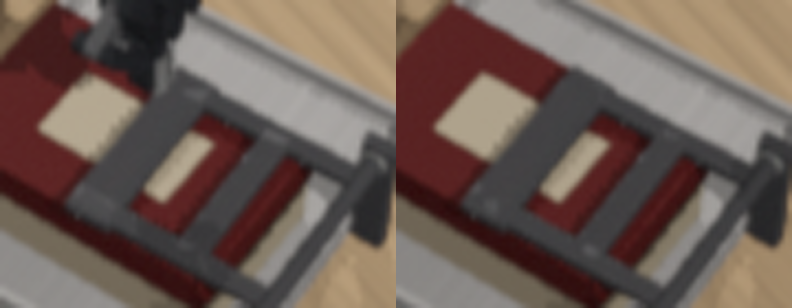

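The bar corners match θ≈0 and barely moved under the 13 N press, which means the frame is on its stop. The brush, jar, heel and tape sit at the same pixels as at the start, and the arm is clear. Handing in.

```bash
python3 -c "
from rig import workorder,sensors
print(sensors.current_contact_force(),sensors.current_t());workorder.job_done();print(sensors.current_t())"
```

```text
[ 0.02140057 -0.32869263  0.32423949] 36.575
the job is handed in; nothing more can be done
the job is handed in; nothing more can be done
```

The carton lies flat in the tray with its lid up, and the hold-down frame is down over it. I handed the job in at 36.6 s of the 48 s, with the arm clear of everything.

**Carton:** It was pushed with the closed fingertips near the top of the lid at about 1 N, and it tipped over away from the robot.

**Frame:** It was pushed over by its end bar and then pressed down on the bar to about 13 N, more than twice the most its hinge needs. The last pictures show its bar corners within about 1.5 camera pixels of the fully-down prediction. The press barely moved it, so it appears to be on its stop, though I have no direct reading of its angle.

**Other objects:** In the last close-up pictures the brush, jar, heel and tape are where they were. I did not compare the tin, last and hammer, but the arm worked nowhere near them.

**Did not go to plan:**
- **Fingertip height:** The closed fingertips are really about 15 to 29 mm above the reported TCP height. The two estimates disagree: the first camera check gave 15 mm and contact with the bar gave about 29 mm. Because of this, the first push passed over the carton without touching it.
- **First press:** My first downward press on the frame showed no force, so I repeated it over the bar's centre.

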